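# Hang the slotted shelf bracket on the display stand's pin

## Task

Pick up the small slotted shelf bracket and hang it on the headed pin of the display stand: gently slide the slot sideways over the pin, behind its head, until the pin stops against the slot's inner end, then lower the bracket until it hangs from the pin by the top of its slot, and let go. The pin is clamped somewhere along its groove, so find it by feel keeping the bracket quite upright, and do not force it against the stand or disturb the other parts on the bench.

Things in the scene. Friction and masses are not known exactly. Their poses are not given: they have to be found in the camera images.
- stand: Display stand, fixed to the bench. Origin: on the bench under the front face of its white upright panel, mid-width; x out of that face (away from the robot), y along the panel, z up. Panel 160 mm wide, 16 mm thick (x -16 to 0), top at z 185 mm. Black foot 120 x 180 mm, 12 mm thick, x -35 to 85 mm. Fixed; the pin's place along its groove does not change in use.
- groove_mid (a point): Middle of the pin's groove, on the panel's front face, z 170 mm. NOT the pin: the pin's axis lies unmeasured up to 30 mm to either side of it along the stand's y, at this height. Steel pin, straight out along stand +x: shank 8 mm diameter, from the face to x 12 mm, then a round head 22 mm diameter to x 17 mm. The plate goes between panel and head.
- bracket: Loose aluminium shelf bracket, 0.2 to 0.4 kg, standing on its ledge. Origin: mid thickness and mid width of its plate, at the underside; z up, y along the width, x towards the ledge. Plate 5 mm thick (x), 64 mm wide (y), up to z 130 mm. Ledge 64 mm wide, out to x 57.5 mm, 5 mm thick, 12 mm lip at its edge. It hangs with the ledge pointing away from the panel.
- grip_tab (a point): Where to grip: middle of the tab on top of the bracket's plate, bracket (0, 0, 158) mm. Tab 36 mm wide (y), 5 mm thick (x), z 130 to 178 mm.
- slot_mouth (a point): Mouth of the L-shaped slot, in the plate's -y edge, mid-height: bracket (0, -32, 95) mm. From here a level run 14 mm high (z 88 to 102) reaches in to y +5. The bracket slides along its -y over the pin, the pin's axis at bracket z 95; the inner end meets the pin when its axis is at bracket y +1. The end is a rigid stop.
- slot_end (a point): Top of the slot's notch: bracket (0, 0, 115) mm. The notch goes up from the inner end of the level run, 10 mm wide (y -5 to 5). From the run, the bracket goes down 16 mm until this point rests on the pin: then it is 174 mm above the bench, 4 mm above the pin's axis.
- trophy: Brass trophy cup with a knobbed lid, 170 mm tall, 68 mm across; bystander. Origin at the centre of its underside.
- base_block: Marble trophy base, 60 x 80 x 30 mm; bystander. Origin at the centre of its underside.
- column: Upright brass trophy column, 36 mm diameter, 110 mm tall; bystander. Origin at the centre of its underside.
Mind the look-alikes: they are no part of the job. Several things look just like the bracket: the one meant starts farthest from the robot's base. There is more than one size of the stand; the one meant has the size given above.

How it is judged:
By the outcome, as a careful person would: the job done as asked, in the order asked, and still so for the second after the job is handed in, with the robot touching nothing.
It also fails if it takes over 58 s, if anything falls off the work surface, if the arm or the gripper's body presses on something with over 40 N, if the wrist force passes 120 N, or if a joint passes its speed limit or range.

## Robot

A 7-joint arm with a two-finger parallel gripper is mounted at the origin on the work surface. World frame = base frame: x ahead of the robot, y to its left, z up, the work surface at z = 0. Lengths are in m, angles in rad, forces in N, time in s.
With the tool pointing down it reaches from about 0.4 to 0.85 m from the base axis. Payload 4.5 kg.
Tool frame: the origin (TCP) lies between the finger pads; the fingertips stand 25 mm ahead of it and the grasp point (between the pads) lies 6 mm ahead of it (r.tips_ahead is the distance from the TCP to the fingertips, in m); z points along the fingers, y is the direction in which the jaws open and shut (so a half turn about z gives the same grasp; the last joint's range is limited). The gripper opens to 88 mm and grips with 3 to 60 N. Pads are 18 mm wide; open, the fingers measure 123 mm over their backs; the gripper's body (75 mm by 187 mm) begins 45 mm behind the grasp point.
Start: joints at [-1.139, 0.689, -0.195, 1.565, 0.157, 0.902, -0.215], TCP at [0.242, 0.576, 0.264] pointing down, gripper open.
Joint ranges: [-3.01, 3.01], [-0.46, 2.08], [-1.47, 1.51], [0.13, 2.56], [-1, 4.14], [0.04, 2.09], [-2.66, 2.66]. Speed limits (rad/s): [2.57, 2.57, 3.14, 3.14, 3.14, 3.14, 3.14].

## Interface

Orientations are given as a unit quaternion [x, y, z, w].
In Python, from plant import r, imaging gives the robot as it stands.
- The arm moves only by the tool send_rows, never from a script. Its argument "moves" is one flat list of numbers, 6 for each row, row after row: the shift along the tool's x, y, z in m, then the turn, a rotation vector about the tool's x, y, z in degrees. A call has exactly 5 rows; each row is the pose to reach, as a shift and turn from the pose measured when the call began, along the tool's axes at that moment; what a row does not reach only later rows make up. A row lasts 1/12 s, in which the tool goes at most 41.7 mm and 7.16 degrees, less where a joint would pass 70% of its speed; a pose out of reach is approached as far as the arm can. A call with a gripper value outside its range is refused whole. "claw" is the closure, from -1 (fully open) to 1 (shut), so that 0 is half open, set as the call begins (left out, the last holds). The fingers move at their own pace and stop on an object; "grip_force" is the grip in N (left out, the last holds). Time passes only in rows, so rows that repeat a pose let the fingers close, or fill a call up. It gives the time, the measured TCP pose, the force and the opening at its end, in the units of the state.
- r.get_state(): the state, without advancing time (a new reading comes with each control period).
- imaging.snapshot(name): name is "scene" or "top"; returns a dict with "image" (480x640x3 uint8, red, green, blue), "depth" (480x640 float32, m along the optical axis (not along the pixel's ray), 0 where there is no reading), "mtx" (3x3 intrinsics, pixels), "D" ([k1, k2, p1, p2, k3] as OpenCV has them; the pictures are not rectified), "rvec" (rotation vector, rad) and "tvec" (3), from world to camera coordinates, as OpenCV has them. Camera axes: x right, y down, z forward; pixel columns grow to the right and rows downward; lengths in m; the calibration is good to about 2 mm. A picture is of the moment at which its call begins.
- r.finish_job(): hands the job in, once; it reports no verdict.
Trained networks look in a picture, given as the dict that the camera call returned (one of the last four; its "shot" number tells which), for a name from the list of things; names that differ only in an ending like _2 or _b are one class to them, and where a whole thing is asked for, a point or a joint stands for the part that bears it (a point fixed in the world has none). Each returns a list of dicts, best first, with "score" (0 to 1); they miss things now and then, are a little off and sometimes report something else, mostly with a low value. They report only what shows in the picture. A call takes as long as a camera call. They do not tell look-alikes from the thing itself.
- imaging.look_for(query, picture): "box" ([centre column, centre row, width, height] as shares, 0 to 1, of the picture: columns of its width, rows of its height, round what is visible of it).
- imaging.silhouettes(query, picture): "pixels" (480x640 bool, what is visible of it) and "box" ([centre column, centre row, width, height] as shares, 0 to 1, of the picture: columns of its width, rows of its height, round what is visible of it).
- imaging.pinpoint(query, picture): "point" ([column, row] as shares, 0 to 1, of the picture: columns of its width, rows of its height: a listed point, or the origin of a listed thing).
The state is a dict: "clock": time; "q": joint angles; "qd": joint speeds; "joint_torque": joint torques, N m; "tool_pos": TCP position; "eef_rot": TCP orientation; "contact_force": force on the tool from outside, world axes, zero at the start; "moment": the same for the moment, N m; "opening": opening from 0.0 (shut) to 1.0 (fully open).
Only numpy, scipy, OpenCV 4.12 (cv2) and the standard library are available. Lean on these libraries where they do the work, as an engineer would, in place of code of your own. Each camera call takes 0.05 s, during which the arm holds its last target.

## Working session

There is one attempt and no reset: what is moved stays moved. The work goes in short steps, Python scripts to look and compute and a tool call to move; the robot and the scene stay as the last step left them, time stands still between calls to the robot, and variables do not carry over. Pictures are saved under pics/ and viewed, and the job is handed in when it is done.

Besides the shell and the picture viewer there is one more tool, called after "Emit:" as a command line: name --argument value ..., lists and objects as JSON in quotes. send_rows: Moves the arm, as the interface text tells. Its arguments: {"type":"object","properties":{"moves":{"type":"array"},"claw":{"type":"number"},"grip_force":{"type":"number"}},"required":["moves"]}

```bash
ls; mkdir -p pics
python3 - <<'E'
from plant import r, imaging
import cv2
s=r.get_state()
print({k:s[k] for k in('clock','tool_pos','eef_rot','contact_force','opening')})
for n in('scene','top'):
    p=imaging.snapshot(n); cv2.imwrite(f'pics/{n}0.png',p['image'][:,:,::-1]); print(p['mtx'],p['D'],p['rvec'],p['tvec'],p['shot'])
    for q in ('bracket','stand','grip_tab','slot_mouth','groove_mid','trophy','base_block','column'):
        d=imaging.look_for(q,p); print(q,[(round(a['score'],2),[round(float(x)*k) for x,k in zip(a['box'],(640,480,640,480))]) for a in d][:6])
        d=imaging.pinpoint(q,p); print('  pt',[(round(a['score'],2),[round(float(x)*k,1) for x,k in zip(a['point'],(640,480))]) for a in d][:6])
E
```

```text
pics
{'clock': 0.0, 'tool_pos': array([0.241945  , 0.57565362, 0.26292039]), 'eef_rot': array([ 1.97567998e-01,  9.80288772e-01, -8.92814007e-04, -1.11980841e-04]), 'contact_force': array([-1.27841697, -0.1152239 , -0.47025026]), 'opening': 1.002080868228064}
[[464.50388503   0.         320.20001971]
 [  0.         464.50388503 234.86648217]
 [  0.           0.           1.        ]] [-0.0476318  0.         0.         0.         0.       ] [ 2.18558352  1.5778107  -0.4058071 ] [-0.14560909 -0.4086762   1.41832547] 1
bracket [(0.86, [383, 225, 33, 69]), (0.83, [395, 147, 38, 61]), (0.82, [360, 170, 27, 61])]
  pt [(0.79, [352.7, 181.4]), (0.77, [375.5, 232.8]), (0.63, [398.3, 169.4])]
stand [(0.67, [182, 177, 135, 142]), (0.61, [278, 267, 93, 103])]
  pt [(0.83, [188.7, 194.5]), (0.57, [273.1, 274.2])]
grip_tab [(0.94, [384, 228, 32, 64]), (0.69, [361, 169, 33, 65]), (0.66, [396, 149, 40, 60])]
  pt [(0.93, [356.9, 146.0]), (0.72, [386.1, 203.1]), (0.64, [409.9, 127.7])]
slot_mouth [(0.74, [396, 149, 37, 62]), (0.62, [381, 226, 25, 65]), (0.61, [359, 170, 34, 63])]
  pt [(0.92, [342.4
[... 954 characters left out ...]
8, [260, 218, 32, 22]), (0.74, [259, 290, 31, 30])]
  pt [(0.9, [256.7, 298.0]), (0.83, [188.7, 312.7]), (0.72, [254.5, 224.8])]
slot_mouth [(0.88, [207, 309, 40, 30]), (0.66, [260, 292, 30, 37]), (0.62, [261, 218, 32, 28])]
  pt [(0.8, [194.5, 324.7]), (0.73, [271.5, 226.1]), (0.71, [269.8, 295.8]), (0.43, [317.4, 136.3])]
groove_mid [(0.84, [373, 210, 87, 64]), (0.8, [447, 327, 144, 108])]
  pt [(0.8, [378.4, 215.4]), (0.72, [465.0, 349.4]), (0.52, [218.2, 147.2])]
trophy [(0.86, [319, 129, 32, 43]), (0.52, [372, 213, 84, 62])]
  pt [(0.72, [321.6, 136.9])]
base_block [(0.65, [321, 293, 31, 24])]
  pt [(0.9, [320.8, 294.2])]
column [(0.81, [214, 141, 20, 29])]
  pt [(0.56, [218.1, 144.0])]
```

View pics/scene0.png

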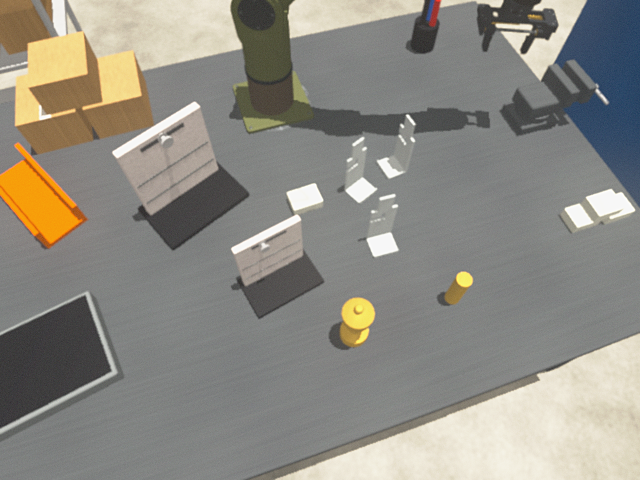

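View pics/top0.png

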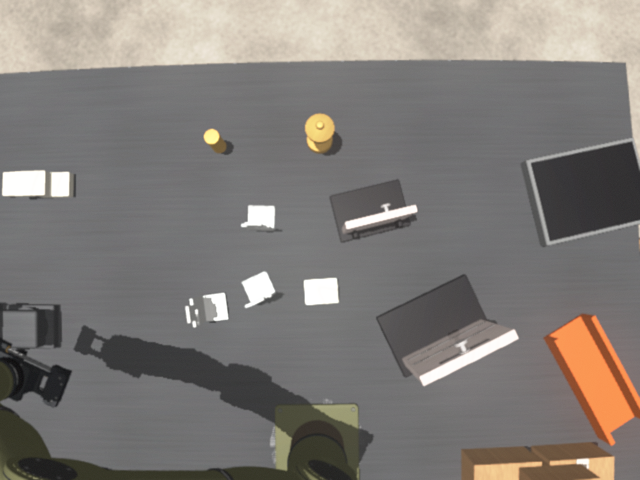

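The scene has three brackets; the farthest from the base is at scene (383,225) / top (260,218). There are two stands, with pins visible at scene (264,245) for the smaller and (166,138) for the larger. Next I'll measure from depth.

```bash
cat > h.py <<'E'
import numpy as np, cv2
from scipy.spatial.transform import Rotation as R
from plant import r, imaging
def cloud(p):
    d=p['depth']; h,w=d.shape
    u,v=np.meshgrid(np.arange(w),np.arange(h))
    n=cv2.undistortPoints(np.stack([u,v],-1).reshape(-1,1,2).astype(float),p['mtx'],p['D']).reshape(h,w,2)
    c=np.dstack([n*d[...,None],d])
    Rm=R.from_rotvec(np.ravel(p['rvec'])).as_matrix()
    W=(c-np.ravel(p['tvec']))@Rm
    W[d<=0]=np.nan
    return W
def proj(p,X): return cv2.projectPoints(np.atleast_2d(np.array(X,float)),p['rvec'],p['tvec'],p['mtx'],p['D'])[0].reshape(-1,2)
def ray(p,uv,z):
    n=cv2.undistortPoints(np.array(uv,float).reshape(1,1,2),p['mtx'],p['D']).ravel()
    Rm=R.from_rotvec(np.ravel(p['rvec'])).as_matrix(); o=-Rm.T@np.ravel(p['tvec']); dd=Rm.T@np.array([n[0],n[1],1])
    return o+dd*(z-o[2])/dd[2]
def state():
    s=r.get_state(); print('t',round(s['clock'],2),'pos',s['tool_pos'].round(4),'q',s['eef_rot'].round(4),'F',s['contact_force'].round(1),'M',s['moment'].round(2),'op',round(s['opening'],3)); return s
E
python3 - <<'E'
from h import *
for n in('scene','top'):
    p=imaging.snapshot(n); W=cloud(p)
    np.save(n+'_W.npy',W)
    for q in('stand','bracket'):
        for a in imaging.silhouettes(q,p):
            m=a['pixels']; P=W[m]; P=P[np.isfinite(P[:,0])]
            print(n,q,round(a['score'],2),[round(float(x)*k) for x,k in zip(a['box'],(640,480,640,480))],len(P),'min',np.percentile(P,1,0).round(3),'max',np.percentile(P,99,0).round(3))
            zt=P[:,2].max(); 
            Q=P[(P[:,2]>0.03)]
            if q=='stand':
                T=P[P[:,2]>0.03]; rect=cv2.minAreaRect((T[:,:2]*1000).astype(np.float32)); print('  panel',rect)
                F=P[(P[:,2]>0.005)&(P[:,2]<0.02)]; print('  foot',cv2.minAreaRect((F[:,:2]*1000).astype(np.float32)))
            else:
                T=P[P[:,2]>0.08]
                if len(T)>2: print('  plate',cv2.minAreaRect((T[:,:2]*1000).astype(np.float32)))
                F=P[P[:,2]<0.02]
                if len(F)>2: print('  ledge',cv2.minAreaRect((F[:,:2]*1000).astype(np.float32)))
E
```

```text
scene stand 0.94 [277, 267, 95, 99] 5545 min [ 0.53  -0.233 -0.   ] max [ 0.649 -0.052  0.186]
  panel ((556.3063354492188, -148.23956298828125), (33.73212432861328, 159.773193359375), 13.603813171386719)
  foot ((581.5816650390625, -142.46485900878906), (120.6788330078125, 181.3874969482422), 11.785619735717773)
scene stand 0.63 [183, 176, 138, 150] 10618 min [ 0.208 -0.422  0.001] max [ 0.401 -0.173  0.256]
  panel ((261.4789733886719, -312.4879150390625), (51.02317428588867, 221.5830535888672), 24.780288696289062)
  foot ((192.2711181640625, -344.5130310058594), (388.5091552734375, 248.45619201660156), 24.722654342651367)
scene bracket 0.94 [394, 149, 36, 61] 1031 min [ 0.298  0.219 -0.003] max [0.377 0.319 0.177]
  plate ((342.7657775878906, 274.1557922363281), (64.44059753417969, 10.248091697692871), 6.74625301361084)
  ledge ((299.1122741699219, 302.4055480957031), (78.38603210449219, 223.80026245117188), 41.44171142578125)
scene bracket 0.91 [360, 169, 28, 63] 1089 min [ 0.304  0.097 -0.002] max [0.426 0.17  0.176]
  plate ((368.3074951171875, 125.98597717285156), (9.629408836
[... 1319 characters left out ...]
, 133.99465942382812), (73.32341766357422, 61.72801971435547), 87.3151626586914)
top bracket 0.81 [207, 309, 36, 33] 1005 min [ 0.31   0.217 -0.002] max [0.375 0.296 0.179]
  plate ((342.0152587890625, 274.1572570800781), (63.5998420715332, 7.119685173034668), 9.565589904785156)
  ledge ((338.6428527832031, 267.99505615234375), (71.35675811767578, 104.20581817626953), 6.302898406982422)
top bracket 0.79 [260, 292, 30, 30] 605 min [ 0.357  0.095 -0.002] max [0.423 0.169 0.18 ]
  plate ((369.2429504394531, 121.80772399902344), (4.9548869132995605, 60.2000732421875), 23.819677352905273)
  ledge ((390.9942321777344, 138.07754516601562), (61.010868072509766, 68.3940200805664), 25.691925048828125)
```

```bash
python3 - <<'E'
from h import *
def fit(P,ax=0):
    # vertical plane n.xy=d, robust: fit x = a + b*y + c*z
    m=np.ones(len(P),bool)
    for _ in range(8):
        A=np.c_[np.ones(m.sum()),P[m,1],P[m,2]]
        c=np.linalg.lstsq(A,P[m,0],rcond=None)[0]
        res=P[:,0]-np.c_[np.ones(len(P)),P[:,1],P[:,2]]@c
        m=abs(res)<max(0.0015,2*np.std(res[m])) if _<4 else abs(res)<0.0015
    return c,m,res
for n in('scene','top'):
    W=np.load(n+'_W.npy'); P=W.reshape(-1,3); P=P[np.isfinite(P[:,0])]
    # bracket
    B=P[(abs(P[:,0]-0.545)<0.08)&(abs(P[:,1]-0.13)<0.06)]
    F=B[(B[:,2]>0.03)&(B[:,0]<.56)]
    c,m,res=fit(F); print(n,'bracket plate x=a+by+cz',c.round(4),m.sum(),len(F),'yaw',-np.degrees(np.arctan(c[1])))
    print('  y range z30-120',np.percentile(F[(F[:,2]<.12),1],[0,1,99,100]).round(4) if (F[:,2]<.12).any() else '','tab',np.percentile(F[F[:,2]>.135,1],[0,1,99,100]).round(4),'zmax',F[:,2].max())
    T=B[B[:,2]>0.174]; print('  top edge',len(T),T.mean(0) if len(T) else '', T.min(0),T.max(0))
    L=B[(B[:,2]>0.002)&(B[:,2]<0.02)&(B[:,0]>.54)]; print('  ledge',cv2.minAreaRect((L[:,:2]*1000).astype(np.float32)))
    S=P[(abs(P[:,0]-0.56)<0.06)&(abs(P[:,1]+0.15)<0.1)]
    F=S[(S[:,2]>0.03)&(S[:,2]<.18)]
    c,m,res=fit(F); print(n,'stand face',c.round(4),m.sum(),len(F),'yaw',-np.degrees(np.arctan(c[1])))
    T=S[(S[:,2]>0.18)]; print('  top edge',len(T),cv2.minAreaRect((T[:,:2]*1000).astype(np.float32)),T[:,2].mean())
    H=F[(res>0.005)&(F[:,2]>.14)]; hr=res[(res>0.005)&(F[:,2]>.14)]
    print('  pin pts',len(H),H.mean(0).round(4),H.min(0).round(4),H.max(0).round(4),hr.round(3)[:30])
    I=F[m]; print(' inlier span',I.min(0).round(4),I.max(0).round(4))
E
python3 - <<'E'
import cv2
a=cv2.imread('pics/scene0.png')[200:340,220:420]; b=cv2.imread('pics/top0.png')[170:260,230:430]
cv2.imwrite('pics/cropa.png',cv2.resize(a,None,fx=4,fy=4,interpolation=3)); cv2.imwrite('pics/cropb.png',cv2.resize(b,None,fx=4,fy=4,interpolation=3))
E
```

```text
scene bracket plate x=a+by+cz [5.35e-01 3.35e-02 4.00e-04] 564 723 yaw -1.9175860669551463
  y range z30-120 [0.0987 0.0994 0.1635 0.1645] tab [0.1123 0.1129 0.1497 0.1501] zmax 0.18138860207505977
  top edge 40 [0.53798556 0.131872   0.1770689 ] [0.53393758 0.11229169 0.17409064] [0.54190221 0.1493378  0.1813886 ]
  ledge ((581.1326904296875, 131.48841857910156), (83.33932495117188, 118.62470245361328), 2.626326322555542)
scene stand face [ 5.21e-01 -2.29e-01  4.00e-04] 1836 2108 yaw 12.896947320427428
  top edge 542 ((555.4379272460938, -148.056396484375), (33.77988052368164, 159.78445434570312), 12.784134864807129) 0.1838291623381791
  pin pts 53 [ 0.5736 -0.1608  0.1721] [ 0.563  -0.1706  0.1612] [ 0.5783 -0.15    0.1799] [0.005 0.005 0.009 0.007 0.013 0.014 0.013 0.007 0.008 0.015 0.018 0.017
 0.012 0.016 0.017 0.016 0.018 0.017 0.016 0.015 0.017 0.019 0.017 0.016
 0.017 0.017 0.013 0.018 0.017 0.018]
 inlier span [ 0.5361 -0.2264  0.0301] [ 0.5734 -0.0706  0.1799]
top bracket plate x=a+by+cz [0.5298 0.0341 0.0079] 133 170 yaw -1.9506261698586191
  y range z30-120 [0.0985 0.0986 0.1595 0.1604] tab [0.1125 0.1127 0.1465 0.1467] zmax 0.17999129689766177
  top edge 34 [0.53739609 0.12860989 0.17716826] [0.5342584  0.11322406 0.17405962] [0.53934021 0.14674283 0.1799913 ]
  ledge ((583.3052368164062, 130.46315002441406), (116.44242858886719, 80.9555435180664), 88.98082733154297)
top stand face [ 0.5046 -0.2277  0.0018] 234 394 yaw 12.829839705414948
  top edge 536 ((555.1973876953125, -148.50070190429688), (32.775390625, 159.44300842285156), 12.834272384643555) 0.18438504721637533
  pin pts 52 [ 0.5614 -0.1478  0.1739] [ 0.5275 -0.1938  0.1467] [ 0.5761 -0.0713  0.18  ] [0.033 0.032 0.033 0.031 0.03  0.03  0.033 0.032 0.032 0.031 0.03  0.03
 0.029 0.029 0.029 0.031 0.03  0.029 0.029 0.029 0.028 0.027 0.027 0.027
 0.026 0.025 0.025 0.025 0.024 0.023]
 inlier span [ 0.5219 -0.2288  0.0302] [ 0.557  -0.0742  0.1795]
```

View pics/cropa.png

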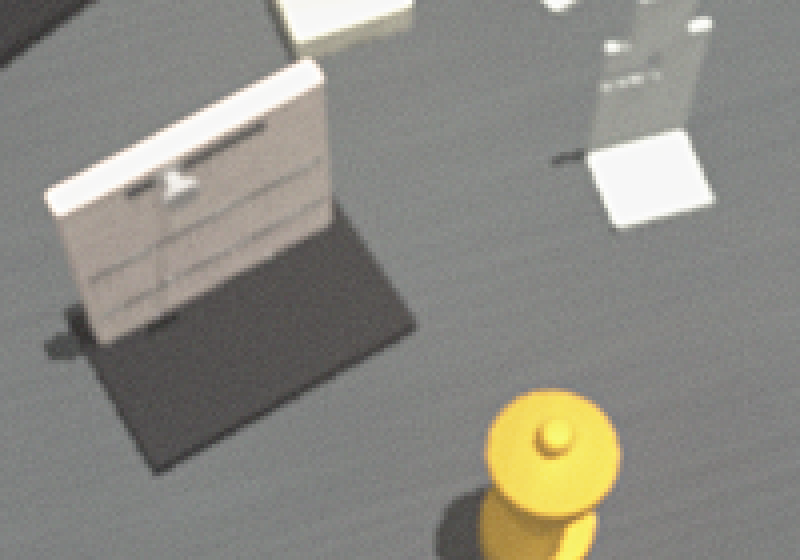

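View pics/cropb.png

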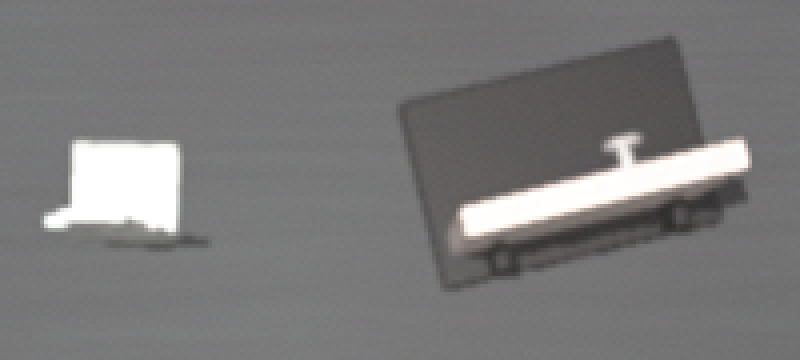

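Target bracket: plate at about (0.537, 0.131), yaw -1.9°. Target stand: 160 mm panel, face at about (0.555, -0.148), yaw +12.85°. The pin shows at stand y of about -16 mm. I'll cross-check the pin and plan the approach.

```bash
cat >> h.py <<'E'
O=np.array([0.555,-0.1483]); YS=np.radians(12.85)
ex=np.array([np.cos(YS),np.sin(YS)]); ey=np.array([-np.sin(YS),np.cos(YS)])
def st2w(x,y): return O+x*ex+y*ey
def w2st(p): d=np.array(p)[:2]-O; return np.array([d@ex,d@ey])
def Rt(yaw): # tool y along yaw direction (deg), z down
    a=np.radians(yaw); y=np.array([np.cos(a),np.sin(a),0]); z=np.array([0,0,-1.]); return np.c_[np.cross(y,z),y,z]
def rel(pos,yaw,s=None):
    s=s or r.get_state(); R0=R.from_quat(s['eef_rot']).as_matrix()
    sh=R0.T@(np.array(pos)-s['tool_pos']); rv=np.degrees(R.from_matrix(R0.T@Rt(yaw)).as_rotvec())
    print('shift mm',(sh*1000).round(1),'rot',rv.round(2)); return sh,rv
E
python3 - <<'E'
from h import *
p=imaging.snapshot('top')
for z in(.17,.181): print(w2st(ray(p,(385.5,205),z)))
h=st2w(.0145,-.0163); print(proj(p,[*h,.17]),proj(p,[*h,.181]), proj(p,[*st2w(.006,-.0163),.174]))
for yy in(-80,80): print(proj(p,[*st2w(0,yy/1000),.185]))
p2=imaging.snapshot('scene'); print(proj(p2,[*h,.17]))
state(); rel((0.537,0.131,0.263),-1.93)
E
```

```text
[ 0.01564999 -0.01915419]
[ 0.0147646  -0.01750608]
[[384.38142421 205.80745795]] [[384.99809182 205.24663443]] [[385.5594398  209.33429222]]
[[414.97282468 204.57866169]]
[[344.06437454 221.94298587]]
[[265.03879574 247.55793081]]
t 2.1 pos [0.2421 0.5762 0.2638] q [0.1976 0.9803 0.     0.    ] F [-0.8 -0.1  0.2] M [ 0.05  0.01 -0.04] op 0.996
shift mm [-444.3 -296.2    0.7] rot [ 0.   -0.   69.14]
```

Emit:
send_rows --moves '[-0.03,-0.02,0,0,0,5,-0.06,-0.04,0,0,0,10,-0.09,-0.06,0,0,0,15,-0.12,-0.08,0,0,0,20,-0.15,-0.1,0,0,0,25]' --claw -1 --grip_force 55

```text
clock: 2.52
tool_pos: [0.3424, 0.4245, 0.2639]
eef_rot: [0.407, 0.913, 0.0, 0.0]
contact_force: [0.4, -0.3, -0.0]
opening: 1.003
```

Run:
```python
from h import *
state(); rel((0.537,0.131,0.263),-1.93)
```

```text
t 2.52 pos [0.3424 0.4245 0.2639] q [4.069e-01 9.135e-01 2.000e-04 1.000e-04] F [ 0.4 -0.3 -0. ] M [ 0.   -0.03 -0.02] op 1.003
shift mm [-348.4  -51.6    0.9] rot [ 2.000e-02 -1.000e-02  4.391e+01]
```

Emit:
send_rows --moves '[-0.037,-0.005,0,0,0,5,-0.074,-0.01,0,0,0,10,-0.111,-0.015,0,0,0,15,-0.148,-0.02,0,0,0,20,-0.185,-0.025,0,0,0,25]'

```text
clock: 2.93
tool_pos: [0.4483, 0.2689, 0.2642]
eef_rot: [0.597, 0.803, 0.001, 0.0]
contact_force: [0.2, 0.7, -1.2]
opening: 1.003
```

Run:
```python
from h import *
state(); rel((0.537,0.131,0.263),-1.93)
```

```text
t 2.93 pos [0.4483 0.2689 0.2642] q [5.966e-01 8.025e-01 6.000e-04 0.000e+00] F [ 0.2  0.7 -1.2] M [-0.04  0.02 -0.03] op 1.003
shift mm [-157.5   45.2    1.1] rot [ 0.05 -0.04 18.68]
```

Emit:
send_rows --moves '[-0.04,0.011,0,0,0,4.7,-0.08,0.022,0,0,0,9.3,-0.12,0.034,0,0,0,14,-0.1575,0.0452,0.001,0,0,18.7,-0.1575,0.0452,0.001,0,0,18.7]'

```text
clock: 3.35
tool_pos: [0.5417, 0.1211, 0.2635]
eef_rot: [0.725, 0.689, 0.0, 0.004]
contact_force: [0.0, -0.8, 0.3]
opening: 1.001
```

Run:
```python
from h import *
state(); rel((0.537,0.131,0.164),-1.93)
p=imaging.snapshot('scene'); cv2.imwrite('pics/s1.png',cv2.resize(p['image'][130:330,220:480,::-1],None,fx=3,fy=3,interpolation=3))
```

```text
t 3.35 pos [0.5417 0.1211 0.2635] q [7.247e-01 6.890e-01 3.000e-04 3.900e-03] F [ 0.  -0.8  0.3] M [-0.07 -0.01 -0.03] op 1.001
shift mm [10.1 -5.8 99.5] rot [ 0.34  0.29 -0.96]
```

View pics/s1.png

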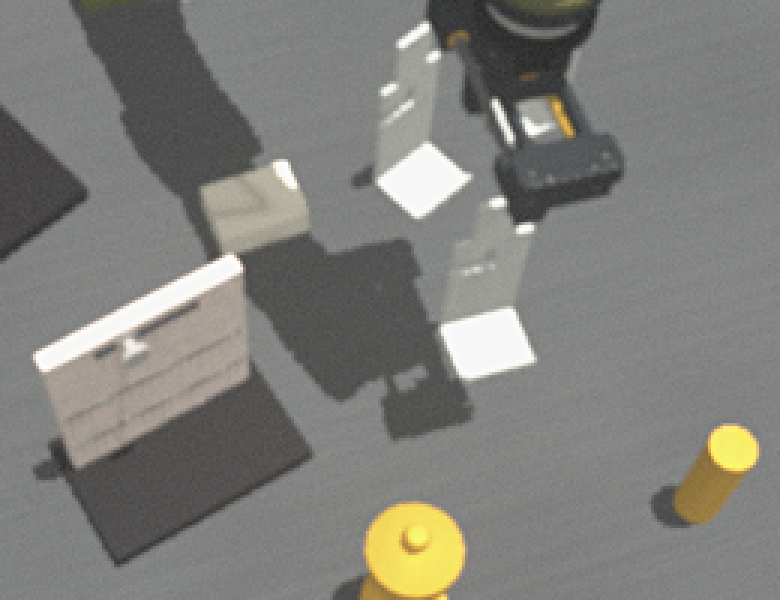

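The gripper is open above the target bracket (crop about (490,210)), slightly overshot. I'll correct that, then descend.

Emit:
send_rows --moves '[0.01,-0.0058,0,0.3,0.3,-1,0.01,-0.0058,0,0.3,0.3,-1,0.01,-0.0058,0.02,0.3,0.3,-1,0.01,-0.0058,0.04,0.3,0.3,-1,0.01,-0.0058,0.05,0.3,0.3,-1]'

```text
clock: 3.82
tool_pos: [0.5323, 0.138, 0.2116]
eef_rot: [0.715, 0.699, -0.0, -0.003]
contact_force: [-0.2, 0.1, -1.2]
opening: 0.999
```

Run:
```python
from h import *
state(); rel((0.537,0.131,0.164),-1.93)
```

```text
t 3.82 pos [0.5323 0.138  0.2116] q [ 7.147e-01  6.994e-01 -4.000e-04 -3.200e-03] F [-0.2  0.1 -1.2] M [-0.07  0.05  0.02] op 0.999
shift mm [-7.1  5.1 47.6] rot [-0.3  -0.22  0.69]
```

Emit:
send_rows --moves '[-0.0071,0.0051,0.005,-0.3,-0.22,0.7,-0.0071,0.0051,0.02,-0.3,-0.22,0.7,-0.0071,0.0051,0.0376,-0.3,-0.22,0.7,-0.0071,0.0051,0.0376,-0.3,-0.22,0.7,-0.0071,0.0051,0.0376,-0.3,-0.22,0.7]'

```text
clock: 4.23
tool_pos: [0.5367, 0.1313, 0.1739]
eef_rot: [0.719, 0.695, -0.0, -0.0]
contact_force: [-0.4, -0.1, -0.3]
opening: 0.997
```

Run:
```python
from h import *
state(); rel((0.537,0.131,0.164),-1.93)
```

```text
t 4.23 pos [0.5367 0.1313 0.1739] q [ 7.187e-01  6.953e-01 -5.000e-04 -3.000e-04] F [-0.4 -0.1 -0.3] M [-0.05  0.1  -0.  ] op 0.997
shift mm [-0.3  0.3  9.9] rot [-0.06  0.02  0.04]
```

Emit:
send_rows --moves '[-0.0003,0.0003,0.005,0,0,0,-0.0003,0.0003,0.0099,0,0,0,-0.0003,0.0003,0.0099,0,0,0,-0.0003,0.0003,0.0099,0,0,0,-0.0003,0.0003,0.0099,0,0,0]'

```text
clock: 4.65
tool_pos: [0.5372, 0.1311, 0.1643]
eef_rot: [0.719, 0.695, -0.0, -0.0]
contact_force: [0.7, -1.5, 0.8]
opening: 0.999
```

Run:
```python
from h import *
p=imaging.snapshot('top'); state();cv2.imwrite('pics/t2.png',cv2.resize(p['image'][170:260,200:340,::-1],None,fx=5,fy=5,interpolation=3))
p=imaging.snapshot('scene'); cv2.imwrite('pics/s2.png',cv2.resize(p['image'][170:270,330:450,::-1],None,fx=5,fy=5,interpolation=3))
```

```text
t 4.7 pos [0.5372 0.1311 0.1643] q [ 7.187e-01  6.953e-01 -2.000e-04 -1.000e-04] F [ 0.5 -0.2 -0.5] M [-0.04  0.07 -0.01] op 0.999
```

View pics/s2.png

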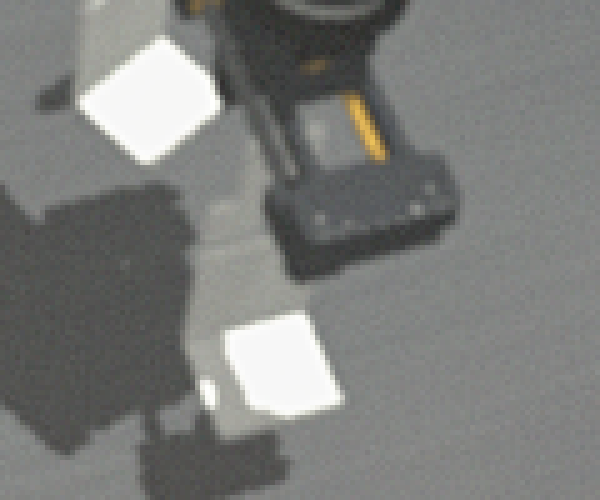

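The front finger hides the tab, and the plate sits below it between the fingers. Closing.

Emit:
send_rows --moves '[0,0,0,0,0,0,0,0,0,0,0,0,0,0,0,0,0,0,0,0,0,0,0,0,0,0,0,0,0,0]' --claw 1 --grip_force 55

```text
clock: 5.17
tool_pos: [0.5372, 0.1311, 0.1643]
eef_rot: [0.719, 0.695, -0.0, -0.0]
contact_force: [-0.5, 0.3, -0.3]
opening: 0.645
```

Emit:
send_rows --moves '[0,0,0,0,0,0,0,0,0,0,0,0,0,0,0,0,0,0,0,0,0,0,0,0,0,0,0,0,0,0]'

```text
clock: 5.58
tool_pos: [0.5372, 0.131, 0.1643]
eef_rot: [0.719, 0.695, -0.0, -0.0]
contact_force: [-0.5, 0.4, -0.3]
opening: 0.268
```

Emit:
send_rows --moves '[0,0,0,0,0,0,0,0,0,0,0,0,0,0,0,0,0,0,0,0,0,0,0,0,0,0,0,0,0,0]'

```text
clock: 6.0
tool_pos: [0.5373, 0.1311, 0.1644]
eef_rot: [0.719, 0.695, -0.0, -0.0]
contact_force: [0.6, -0.5, -0.1]
opening: 0.05
```

Emit:
send_rows --moves '[0,0,0,0,0,0,0,0,0,0,0,0,0,0,0,0,0,0,0,0,0,0,0,0,0,0,0,0,0,0]'

```text
clock: 6.42
tool_pos: [0.5373, 0.131, 0.1643]
eef_rot: [0.719, 0.695, -0.0, -0.0]
contact_force: [0.1, -1.3, 0.4]
opening: 0.05
```

Emit:
send_rows --moves '[0,0,-0.008,0,0,0,0,0,-0.025,0,0,0,0,0,-0.045,0,0,0,0,0,-0.065,0,0,0,0,0,-0.075,0,0,0]'

```text
clock: 6.83
tool_pos: [0.5378, 0.1311, 0.2415]
eef_rot: [0.719, 0.695, 0.001, 0.0]
contact_force: [1.0, -0.9, -3.2]
opening: 0.05
```

Run:
```python
from h import *
state(); rel((*st2w(.006,.13),.2393),12.85)
p=imaging.snapshot('scene'); cv2.imwrite('pics/s3.png',cv2.resize(p['image'][130:330,220:480,::-1],None,fx=3,fy=3,interpolation=3))
```

```text
t 6.83 pos [0.5378 0.1311 0.2415] q [7.188e-01 6.952e-01 9.000e-04 4.000e-04] F [ 1.  -0.9 -3.2] M [-0.06 -0.   -0.02] op 0.05
shift mm [-151.5   -0.8    2.1] rot [  0.11  -0.03 -14.76]
```

View pics/s3.png

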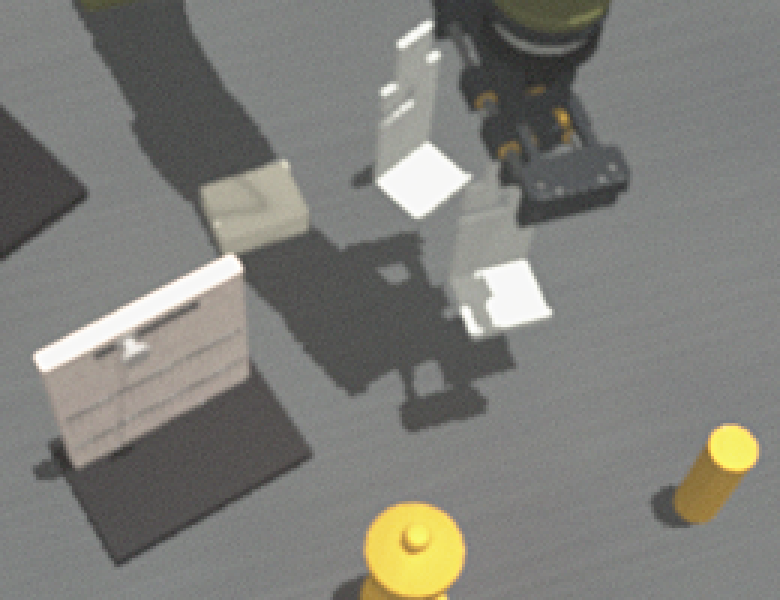

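The bracket is lifted and upright, with its ledge at crop (510,295) pointing away from the robot. Now to the staging pose beside the stand.

Emit:
send_rows --moves '[-0.015,0,0.001,0,0,-2,-0.045,0,0.002,0,0,-5,-0.08,0,0.002,0,0,-9,-0.12,-0.0005,0.002,0,0,-12.5,-0.14,-0.0008,0.002,0,0,-14.7]'

```text
clock: 7.3
tool_pos: [0.5315, -0.0145, 0.2395]
eef_rot: [0.625, 0.781, -0.001, 0.001]
contact_force: [-0.5, -1.1, -2.5]
opening: 0.051
```

Emit:
send_rows --moves '[0,0,0,0,0,0,0,0,0,0,0,0,0,0,0,0,0,0,0,0,0,0,0,0,0,0,0,0,0,0]'

```text
clock: 7.72
tool_pos: [0.5316, -0.0123, 0.2393]
eef_rot: [0.624, 0.782, -0.0, 0.001]
contact_force: [-0.7, 1.0, -2.3]
opening: 0.055
```

Run:
```python
from h import *
s=state(); rel((*st2w(.006,.13),.2393),12.85); print(w2st(s['tool_pos']))
```

```text
t 7.72 pos [ 0.5316 -0.0123  0.2393] q [ 6.236e-01  7.817e-01 -2.000e-04  9.000e-04] F [-0.7  1.  -2.3] M [-0.1   0.07  0.02] op 0.055
shift mm [-7.8 -1.5  0. ] rot [ 0.05  0.1  -0.01]
[0.00747832 0.13777603]
```

```bash
cat > chk.py <<'E'
from h import *
import sys
tag=sys.argv[1]
def fit(P):
    m=np.ones(len(P),bool)
    for k in range(10):
        c=np.linalg.lstsq(np.c_[np.ones(m.sum()),P[m,1],P[m,2]],P[m,0],rcond=None)[0]
        res=P[:,0]-np.c_[np.ones(len(P)),P[:,1],P[:,2]]@c
        m=abs(res)<max(0.0015,1.5*np.std(res[m]))
    return c,m
s=state(); ts=w2st(s['tool_pos']); print('tcp stand',ts.round(4))
for n in('scene','top'):
    p=imaging.snapshot(n); W=cloud(p).reshape(-1,3); W=W[np.isfinite(W[:,0])]
    S=np.c_[(W[:,:2]-O)@ex,(W[:,:2]-O)@ey,W[:,2]]
    b0=s['tool_pos'][2]-.1643
    B=S[(abs(S[:,0]-ts[0])<.02)&(abs(S[:,1]-ts[1])<.045)&(S[:,2]>b0+.01)&(S[:,2]<b0+.128)]
    if len(B)>30:
        c,m=fit(B); I=B[m]; print(n,'plate x=a+by+cz',c.round(4),m.sum(),'x at mid',(c[0]+c[1]*ts[1]+c[2]*(b0+.095)).round(4),'y',np.percentile(I[:,1],[1,99]).round(4),'z',I[:,2].min().round(4),I[:,2].max().round(4))
    L=S[(S[:,0]>ts[0]+.012)&(S[:,0]<ts[0]+.07)&(abs(S[:,1]-ts[1])<.05)&(S[:,2]>b0-.01)&(S[:,2]<b0+.018)]
    if len(L)>10: print('   ledge pct',np.percentile(L,[2,50,98],axis=0).round(4).tolist())
    F=S[(abs(S[:,0])<.006)&(abs(S[:,1])<.08)&(S[:,2]>.03)&(S[:,2]<.16)]
    if len(F)>100: c,m=fit(F); print(n,'face',c.round(4),m.sum())
    T=proj(p,[*st2w(0,0.03),.15])[0].astype(int)
    x0,y0=max(0,T[0]-80),max(0,T[1]-60)
    cv2.imwrite(f'pics/{n}_{tag}.png',cv2.resize(p['image'][y0:y0+120,x0:x0+160,::-1],None,fx=5,fy=5,interpolation=3)); print(n,'crop',x0,y0)
E
python3 chk.py a
```

```text
t 7.72 pos [ 0.5316 -0.0123  0.2393] q [ 6.236e-01  7.817e-01 -2.000e-04  9.000e-04] F [-0.7  1.  -2.3] M [-0.1   0.07  0.02] op 0.055
tcp stand [0.0075 0.1378]
scene plate x=a+by+cz [ 0.0086 -0.0001 -0.0007] 424 x at mid 0.0084 y [0.1064 0.1675] z 0.0851 0.2027
   ledge pct [[0.0205, 0.1066, 0.0743], [0.0431, 0.1371, 0.0792], [0.0643, 0.1692, 0.0873]]
scene face [ 0.     -0.0004 -0.0004] 1554
scene crop 201 177
top crop 284 157
```

View pics/scene_a.png

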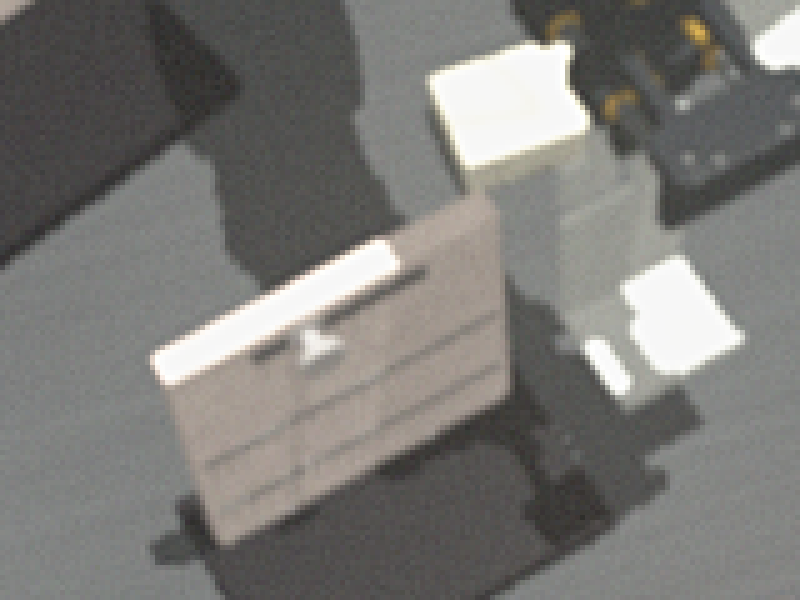

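View pics/top_a.png

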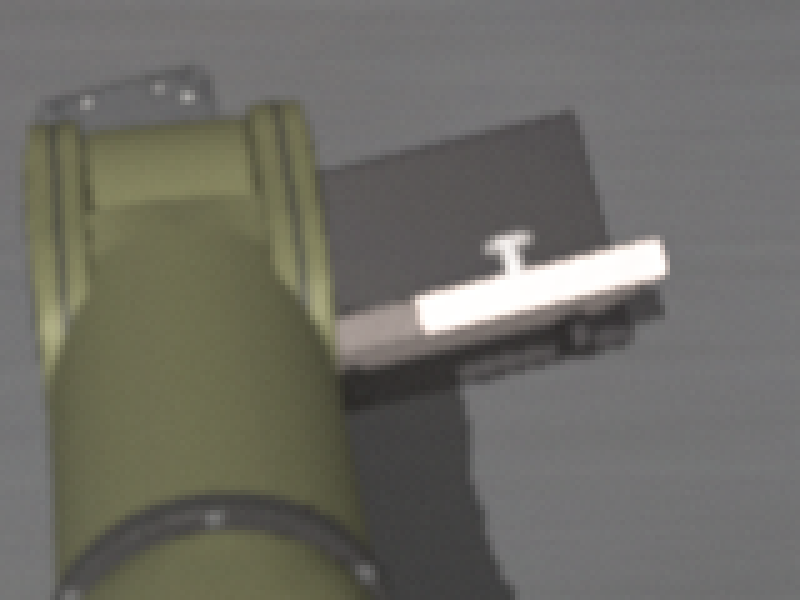

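In the scene picture the bracket is beside the panel, its ledge at crop (685,310) and the pin head at crop (315,345). The plate's mid-plane sits about 6 mm in front of the panel face, and it is level and parallel. I'll slide in front of the panel but stop short of the pin.

Emit:
send_rows --moves '[-0.015,-0.0004,0,0,0.1,0,-0.035,-0.0006,0,0,0.1,0,-0.055,-0.0006,0,0,0.1,0,-0.075,-0.0006,0,0,0.1,0,-0.083,-0.0006,0,0,0.1,0]'

```text
clock: 8.23
tool_pos: [0.55, -0.0969, 0.2397]
eef_rot: [0.625, 0.781, -0.0, 0.001]
contact_force: [-0.6, 0.4, -3.1]
opening: 0.051
```

Emit:
send_rows --moves '[0,0,0,0,0,0,0,0,0,0,0,0,0,0,0,0,0,0,0,0,0,0,0,0,0,0,0,0,0,0]'

```text
clock: 8.65
tool_pos: [0.5499, -0.0953, 0.2397]
eef_rot: [0.624, 0.781, -0.0, 0.001]
contact_force: [0.7, -0.7, -2.8]
opening: 0.053
```

```bash
python3 chk.py b
python3 - <<'E'
from h import *
rel((*st2w(.007,.03),.2393),12.85)
E
```

```text
t 8.65 pos [ 0.5499 -0.0953  0.2397] q [ 6.241e-01  7.814e-01 -2.000e-04  1.100e-03] F [ 0.7 -0.7 -2.8] M [-0.07  0.1  -0.01] op 0.053
tcp stand [0.0068 0.0528]
scene plate x=a+by+cz [-0.0063  0.2204  0.03  ] 215 x at mid 0.0104 y [0.0078 0.0588] z 0.0865 0.2032
   ledge pct [[0.0196, 0.0218, 0.0757], [0.0419, 0.0523, 0.0798], [0.0636, 0.0837, 0.0873]]
scene face [ 0.0001 -0.0011 -0.0008] 1014
scene crop 201 177
   ledge pct [[0.0201, 0.0712, 0.0739], [0.0415, 0.0776, 0.0802], [0.0625, 0.084, 0.0882]]
top crop 284 157
shift mm [-22.2   0.3   0.5] rot [ 0.07  0.14 -0.12]
```

View pics/scene_b.png

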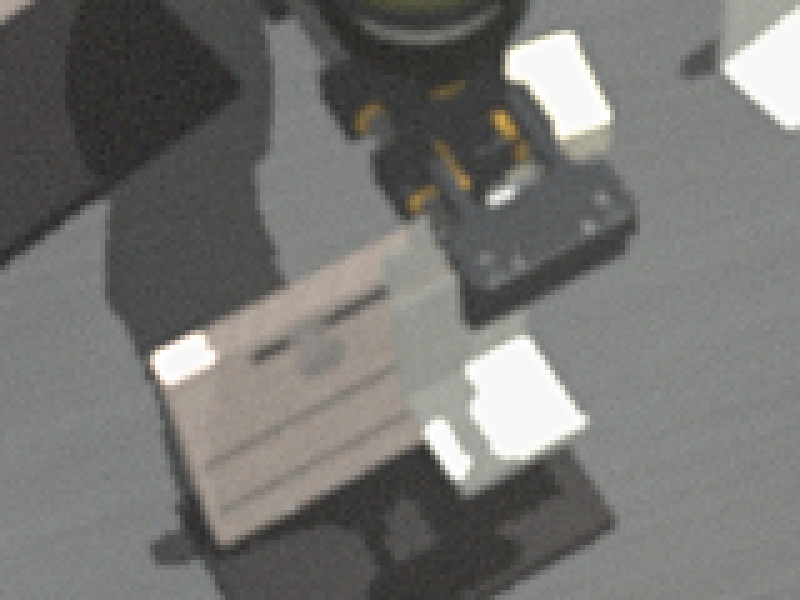

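View pics/top_b.png

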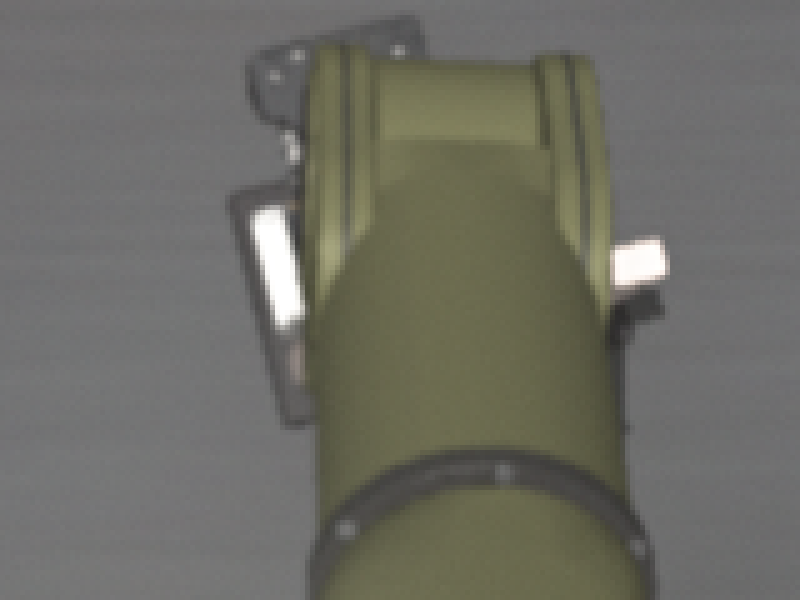

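Run:
```python
from h import *
p=imaging.snapshot('scene'); W=cloud(p).reshape(-1,3); W=W[np.isfinite(W[:,0])]
S=np.c_[(W[:,:2]-O)@ex,(W[:,:2]-O)@ey,W[:,2]]
B=S[(S[:,0]>.003)&(S[:,0]<.014)&(S[:,1]>.018)&(S[:,1]<.087)&(S[:,2]>.09)&(S[:,2]<.205)]
print(len(B),np.percentile(B[:,0],[10,25,50,75,90]).round(4))
for lo,hi in((.09,.12),(.12,.15),(.15,.205)):
    b=B[(B[:,2]>lo)&(B[:,2]<hi)]; print(lo,len(b),np.median(b[:,0]).round(4),b[:,1].min().round(4),b[:,1].max().round(4))
for lo,hi in((.018,.03),(.03,.045),(.045,.06),(.06,.087)):
    b=B[(B[:,1]>lo)&(B[:,1]<hi)]; print('y',lo,len(b),np.median(b[:,0]).round(4))
F=S[(abs(S[:,0])<.004)&(S[:,1]>-.075)&(S[:,1]<.015)&(S[:,2]>.05)&(S[:,2]<.16)]; print('face',np.median(F[:,0]).round(4))
H=S[(S[:,0]>.009)&(S[:,0]<.022)&(S[:,1]>-.035)&(S[:,1]<0.005)&(S[:,2]>.15)&(S[:,2]<.19)]; print('head',len(H),np.percentile(H,[2,50,98],axis=0).round(4).tolist())
```

```text
390 [0.0061 0.0069 0.0076 0.0082 0.0087]
0.09 141 0.0078 0.0199 0.0836
0.12 90 0.0078 0.0204 0.0532
0.15 159 0.0073 0.0205 0.0833
y 0.018 121 0.0074
y 0.03 155 0.0077
y 0.045 74 0.0076
y 0.06 40 0.0079
face 0.0
head 54 [[0.0122, -0.0257, 0.1616], [0.0165, -0.0165, 0.1738], [0.0179, -0.0075, 0.1821]]
```

Emit:
send_rows --moves '[-0.003,0.0007,0.0004,0,0.1,-0.1,-0.008,0.0007,0.0004,0,0.1,-0.1,-0.014,0.0007,0.0004,0,0.1,-0.1,-0.019,0.0007,0.0004,0,0.1,-0.1,-0.021,0.0007,0.0004,0,0.1,-0.1]'

```text
clock: 9.22
tool_pos: [0.5554, -0.1184, 0.2394]
eef_rot: [0.625, 0.781, -0.0, 0.001]
contact_force: [-0.0, 0.1, -3.2]
opening: 0.052
```

Emit:
send_rows --moves '[0,0,0,0,0,0,0,0,0,0,0,0,0,0,0,0,0,0,0,0,0,0,0,0,0,0,0,0,0,0]'

```text
clock: 9.63
tool_pos: [0.5554, -0.118, 0.2394]
eef_rot: [0.624, 0.781, -0.0, 0.001]
contact_force: [0.2, -0.2, -3.1]
opening: 0.052
```

Run:
```python
from h import *
s=state(); print(w2st(s['tool_pos'])); rel((*st2w(.0075,.0),.2393),12.85)
```

```text
t 9.63 pos [ 0.5554 -0.118   0.2394] q [ 0.6244  0.7811 -0.      0.001 ] F [ 0.2 -0.2 -3.1] M [-0.11  0.03  0.03] op 0.052
[0.00708366 0.02944566]
shift mm [-29.4   0.5   0.1] rot [ 0.07  0.1  -0.13]
```

Emit:
send_rows --moves '[-0.002,0.0003,0,0,0.1,-0.1,-0.005,0.0005,0,0,0.1,-0.1,-0.009,0.0005,0,0,0.1,-0.1,-0.012,0.0005,0,0,0.1,-0.1,-0.014,0.0005,0,0,0.1,-0.1]'

```text
clock: 10.05
tool_pos: [0.559, -0.1325, 0.2394]
eef_rot: [0.624, 0.781, 0.0, 0.001]
contact_force: [0.5, 0.5, -3.0]
opening: 0.054
```

Emit:
send_rows --moves '[-0.001,0,0,0,0,0,-0.003,0,0,0,0,0,-0.006,0,0,0,0,0,-0.008,0,0,0,0,0,-0.009,0,0,0,0,0]'

```text
clock: 10.47
tool_pos: [0.5611, -0.1417, 0.2394]
eef_rot: [0.624, 0.781, 0.0, 0.001]
contact_force: [0.4, 0.1, -2.7]
opening: 0.048
```

Run:
```python
from h import *
s=state(); print(w2st(s['tool_pos'])); rel((*st2w(.0075,-.0175),.2393),12.85)
p=imaging.snapshot('scene');cv2.imwrite('pics/s5.png',cv2.resize(p['image'][197:297,221:341,::-1],None,fx=6,fy=6,interpolation=3))
```

```text
t 10.47 pos [ 0.5611 -0.1417  0.2394] q [6.243e-01 7.812e-01 3.000e-04 7.000e-04] F [ 0.4  0.1 -2.7] M [-0.11  0.08  0.03] op 0.048
[0.00737674 0.00504042]
shift mm [-22.5   0.2   0.1] rot [ 0.07  0.04 -0.1 ]
```

View pics/s5.png

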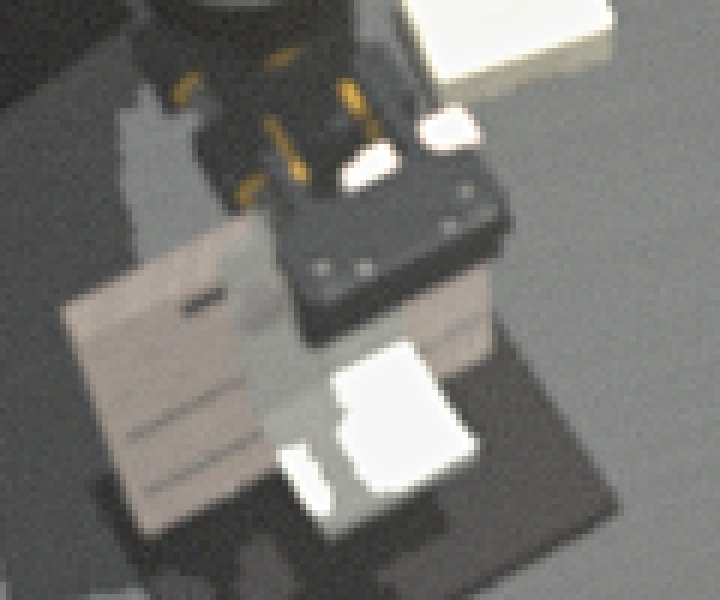

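The pin head now shows in front of the plate, a darker patch at crop (265,305), with no contact force. The plate is behind the head, so I'll continue.

Emit:
send_rows --moves '[-0.001,0.0001,0,0,0,0,-0.003,0.0001,0,0,0,0,-0.006,0.0001,0,0,0,0,-0.008,0.0001,0,0,0,0,-0.009,0.0001,0,0,0,0]'

```text
clock: 10.93
tool_pos: [0.5632, -0.1512, 0.2394]
eef_rot: [0.625, 0.781, 0.0, 0.001]
contact_force: [-0.2, -0.4, -3.1]
opening: 0.05
```

Emit:
send_rows --moves '[-0.0005,0,0,0,0,0,-0.001,0,0,0,0,0,-0.002,0,0,0,0,0,-0.003,0,0,0,0,0,-0.004,0,0,0,0,0]'

```text
clock: 11.35
tool_pos: [0.5641, -0.1551, 0.2394]
eef_rot: [0.624, 0.781, 0.0, 0.001]
contact_force: [-0.5, 0.8, -2.5]
opening: 0.051
```

Run:
```python
from h import *
s=state(); print(w2st(s['tool_pos']), s['contact_force'][:2]@ex,s['contact_force'][:2]@ey); rel((*st2w(.0075,-.0175),.2393),12.85)
```

```text
t 11.35 pos [ 0.5641 -0.1551  0.2394] q [6.245e-01 7.811e-01 1.000e-04 8.000e-04] F [-0.5  0.8 -2.5] M [-0.09  0.08  0.01] op 0.051
[ 0.00735507 -0.00866907] -0.3258605527816445 0.9367230397668713
shift mm [-8.8  0.2  0.1] rot [ 0.07  0.06 -0.14]
```

Now fine feeling: about 2 mm per call.

Emit:
send_rows --moves '[-0.0005,0,0,0,0,0,-0.001,0,0,0,0,0,-0.0015,0,0,0,0,0,-0.002,0,0,0,0,0,-0.0025,0,0,0,0,0]'

```text
clock: 11.77
tool_pos: [0.5647, -0.1576, 0.2395]
eef_rot: [0.624, 0.781, 0.0, 0.001]
contact_force: [1.0, 0.2, -2.5]
opening: 0.051
```

Emit:
send_rows --moves '[-0.0004,0,0,0,0,0,-0.0008,0,0,0,0,0,-0.0012,0,0,0,0,0,-0.0016,0,0,0,0,0,-0.002,0,0,0,0,0]'

```text
clock: 12.18
tool_pos: [0.5651, -0.1595, 0.2394]
eef_rot: [0.624, 0.781, 0.0, 0.001]
contact_force: [0.3, -0.2, -2.5]
opening: 0.048
```

Emit:
send_rows --moves '[-0.0004,0,0,0,0,0,-0.0008,0,0,0,0,0,-0.0012,0,0,0,0,0,-0.0012,0,0,0,0,0,-0.0012,0,0,0,0,0]'

```text
clock: 12.6
tool_pos: [0.5654, -0.1607, 0.2394]
eef_rot: [0.624, 0.781, 0.0, 0.001]
contact_force: [0.6, -0.1, -4.2]
opening: 0.053
```

Emit:
send_rows --moves '[-0.0004,0,0,0,0,0,-0.0008,0,0,0,0,0,-0.001,0,0,0,0,0,-0.001,0,0,0,0,0,-0.001,0,0,0,0,0]'

```text
clock: 13.02
tool_pos: [0.5656, -0.1617, 0.2394]
eef_rot: [0.624, 0.781, 0.0, 0.001]
contact_force: [-0.9, -0.5, -2.6]
opening: 0.055
```

Emit:
send_rows --moves '[-0.0004,0,0,0,0,0,-0.0008,0,0,0,0,0,-0.001,0,0,0,0,0,-0.001,0,0,0,0,0,-0.001,0,0,0,0,0]'

```text
clock: 13.43
tool_pos: [0.5658, -0.1627, 0.2394]
eef_rot: [0.624, 0.781, 0.0, 0.001]
contact_force: [-0.2, -0.3, -2.8]
opening: 0.053
```

Run:
```python
from h import *
s=state(); print(w2st(s['tool_pos']), s['contact_force'][:2]@ex,s['contact_force'][:2]@ey)
```

```text
t 13.43 pos [ 0.5658 -0.1627  0.2394] q [6.245e-01 7.810e-01 1.000e-04 8.000e-04] F [-0.2 -0.3 -2.8] M [-0.07  0.05  0.01] op 0.053
[ 0.00732227 -0.01646589] -0.2824499445833154 -0.2500948101679563
```

Emit:
send_rows --moves '[-0.0004,0,0,0,0,0,-0.0008,0,0,0,0,0,-0.001,0,0,0,0,0,-0.001,0,0,0,0,0,-0.001,0,0,0,0,0]'

```text
clock: 13.85
tool_pos: [0.566, -0.1637, 0.2394]
eef_rot: [0.624, 0.781, 0.0, 0.001]
contact_force: [0.1, -1.1, -3.0]
opening: 0.05
```

Emit:
send_rows --moves '[-0.0003,0,0,0,0,0,-0.0006,0,0,0,0,0,-0.0008,0,0,0,0,0,-0.0008,0,0,0,0,0,-0.0008,0,0,0,0,0]'

```text
clock: 14.27
tool_pos: [0.5662, -0.1643, 0.2394]
eef_rot: [0.624, 0.781, 0.0, 0.001]
contact_force: [0.2, 0.8, -3.1]
opening: 0.051
```

Emit:
send_rows --moves '[-0.0003,0,0,0,0,0,-0.0006,0,0,0,0,0,-0.0008,0,0,0,0,0,-0.0008,0,0,0,0,0,-0.0008,0,0,0,0,0]'

```text
clock: 14.68
tool_pos: [0.5663, -0.1646, 0.2394]
eef_rot: [0.624, 0.781, 0.0, 0.0]
contact_force: [-0.3, 3.0, -3.2]
opening: 0.049
```

Run:
```python
from h import *
s=state(); print(w2st(s['tool_pos']), s['contact_force'][:2]@ex,s['contact_force'][:2]@ey)
```

```text
t 14.68 pos [ 0.5663 -0.1646  0.2394] q [6.243e-01 7.811e-01 4.000e-04 4.000e-04] F [-0.3  3.  -3.2] M [0.5  0.19 0.01] op 0.049
[ 0.00735853 -0.01842353] 0.41972851861942534 2.9726738010829035
```

Firm contact at stand y -18.4 mm: +3 N sideways, a moment jump and stalled motion. This agrees with the pin estimate of about -17.5 mm. I'll back off 0.9 mm to centre the pin in the notch, then lower.

Emit:
send_rows --moves '[0.0004,0,0,0,0,0,0.0009,0,0,0,0,0,0.0009,0,0,0,0,0,0.0009,0,0,0,0,0,0.0009,0,0,0,0,0]'

```text
clock: 15.1
tool_pos: [0.5661, -0.1641, 0.2394]
eef_rot: [0.624, 0.781, 0.0, 0.001]
contact_force: [0.4, -0.7, -2.5]
opening: 0.052
```

Run:
```python
from h import *
s=state(); print(w2st(s['tool_pos']), s['contact_force'][:2]@ex,s['contact_force'][:2]@ey); rel((*st2w(.0073,-.0175),.2234),12.85)
p=imaging.snapshot('scene');cv2.imwrite('pics/s6.png',cv2.resize(p['image'][197:297,221:341,::-1],None,fx=6,fy=6,interpolation=3))
```

```text
t 15.1 pos [ 0.5661 -0.1641  0.2394] q [6.244e-01 7.811e-01 3.000e-04 6.000e-04] F [ 0.4 -0.7 -2.5] M [-0.11  0.08  0.04] op 0.052
[ 0.00733843 -0.01792686] 0.24493937173341937 -0.7846612440016824
shift mm [ 0.4 -0.1 16. ] rot [ 0.07  0.04 -0.13]
```

View pics/s6.png

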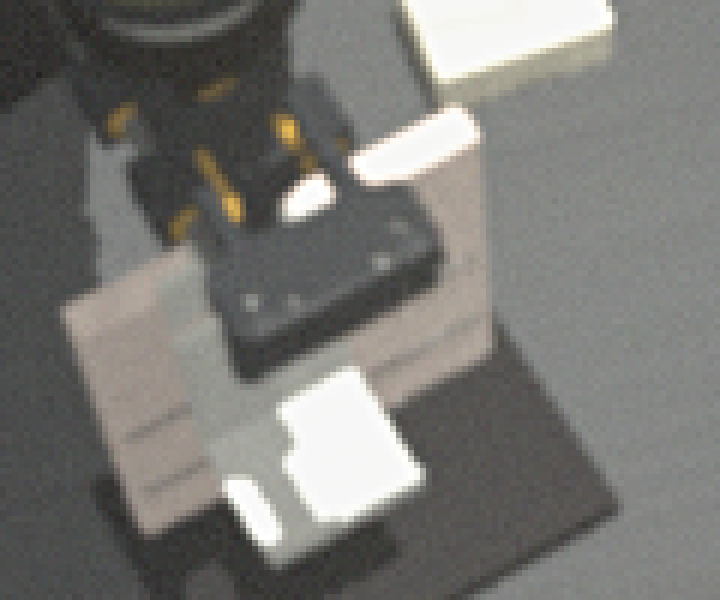

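Emit:
send_rows --moves '[0.0006,0,0,0,0,0,0.0006,0,0.001,0,0,0,0.0006,0,0.003,0,0,0,0.0006,0,0.005,0,0,0,0.0006,0,0.006,0,0,0]'

```text
clock: 15.57
tool_pos: [0.5658, -0.1635, 0.233]
eef_rot: [0.624, 0.781, 0.0, 0.0]
contact_force: [-0.6, 0.2, -2.6]
opening: 0.057
```

Run:
```python
from h import *
s=state(); print(w2st(s['tool_pos']), s['contact_force'][:2]@ex,s['contact_force'][:2]@ey); rel((*st2w(.0073,-.0173),.2234),12.85)
```

```text
t 15.57 pos [ 0.5658 -0.1635  0.233 ] q [6.244e-01 7.811e-01 1.000e-04 3.000e-04] F [-0.6  0.2 -2.6] M [-0.06  0.05 -0.  ] op 0.057
[ 0.00717215 -0.01720961] -0.5450546146547957 0.37500396256326174
shift mm [-0.1  0.1  9.6] rot [ 0.04  0.02 -0.13]
```

Emit:
send_rows --moves '[0,0.0001,0.001,0,0,0,0,0.0001,0.0025,0,0,0,0,0.0001,0.004,0,0,0,0,0.0001,0.005,0,0,0,0,0.0001,0.006,0,0,0]'

```text
clock: 15.98
tool_pos: [0.5659, -0.1635, 0.2268]
eef_rot: [0.624, 0.781, 0.0, 0.0]
contact_force: [0.5, -0.6, -3.4]
opening: 0.05
```

Emit:
send_rows --moves '[0,0,0.0004,0,0,0,0,0,0.0008,0,0,0,0,0,0.0012,0,0,0,0,0,0.0015,0,0,0,0,0,0.0015,0,0,0]'

```text
clock: 16.4
tool_pos: [0.5659, -0.1635, 0.2253]
eef_rot: [0.624, 0.781, 0.0, 0.0]
contact_force: [-0.0, 0.1, -3.5]
opening: 0.049
```

Emit:
send_rows --moves '[0,0,0.0004,0,0,0,0,0,0.0008,0,0,0,0,0,0.001,0,0,0,0,0,0.001,0,0,0,0,0,0.001,0,0,0]'

```text
clock: 16.82
tool_pos: [0.5659, -0.1635, 0.2243]
eef_rot: [0.624, 0.781, 0.0, 0.0]
contact_force: [-0.4, -0.6, -2.9]
opening: 0.053
```

Emit:
send_rows --moves '[0,0,0.0004,0,0,0,0,0,0.0008,0,0,0,0,0,0.001,0,0,0,0,0,0.001,0,0,0,0,0,0.001,0,0,0]'

```text
clock: 17.23
tool_pos: [0.5659, -0.1635, 0.2233]
eef_rot: [0.624, 0.781, 0.0, 0.0]
contact_force: [0.2, -0.1, -2.3]
opening: 0.051
```

Emit:
send_rows --moves '[0,0,0.0003,0,0,0,0,0,0.0006,0,0,0,0,0,0.0007,0,0,0,0,0,0.0007,0,0,0,0,0,0.0007,0,0,0]'

```text
clock: 17.65
tool_pos: [0.566, -0.1635, 0.223]
eef_rot: [0.624, 0.781, 0.0, 0.0]
contact_force: [-0.3, 0.6, 1.8]
opening: 0.054
```

Emit:
send_rows --moves '[0,0,0.0003,0,0,0,0,0,0.0006,0,0,0,0,0,0.0007,0,0,0,0,0,0.0007,0,0,0,0,0,0.0007,0,0,0]'

```text
clock: 18.07
tool_pos: [0.5661, -0.1635, 0.2228]
eef_rot: [0.624, 0.781, 0.0, 0.001]
contact_force: [-1.9, -0.4, 5.5]
opening: 0.049
```

It is seated: height stalled at 16.4 mm down and the vertical force reversed from -2.8 to +5.5 N. I'll relax the load, then open.

Emit:
send_rows --moves '[0,0,-0.0001,0,0,0,0,0,-0.0001,0,0,0,0,0,-0.0001,0,0,0,0,0,-0.0001,0,0,0,0,0,-0.0001,0,0,0]' --grip_force 20

```text
clock: 18.48
tool_pos: [0.5663, -0.1635, 0.223]
eef_rot: [0.624, 0.781, 0.0, 0.001]
contact_force: [-0.4, 0.1, 2.0]
opening: 0.056
```

Emit:
send_rows --moves '[0,0,0,0,0,0,0,0,0,0,0,0,0,0,0,0,0,0,0,0,0,0,0,0,0,0,0,0,0,0]' --claw 0.4

```text
clock: 18.9
tool_pos: [0.5662, -0.1635, 0.2228]
eef_rot: [0.624, 0.781, 0.0, 0.001]
contact_force: [-0.2, -0.7, 0.6]
opening: 0.301
```

Emit:
send_rows --moves '[0,0,0,0,0,0,0,0,0,0,0,0,0,0,0,0,0,0,0,0,0,0,0,0,0,0,0,0,0,0]'

```text
clock: 19.32
tool_pos: [0.5663, -0.1635, 0.2229]
eef_rot: [0.624, 0.781, 0.0, 0.001]
contact_force: [-0.2, -0.4, -0.5]
opening: 0.306
```

```bash
python3 chk.py c
```

```text
t 19.32 pos [ 0.5663 -0.1635  0.2229] q [6.244e-01 7.811e-01 4.000e-04 8.000e-04] F [-0.2 -0.4 -0.5] M [-0.04  0.06 -0.02] op 0.306
tcp stand [ 0.0076 -0.0173]
scene plate x=a+by+cz [ 0.0126  0.2056 -0.0091] 166 x at mid 0.0077 y [-0.062  -0.0225] z 0.0687 0.1857
   ledge pct [[0.0208, -0.048, 0.0576], [0.0412, -0.0174, 0.0621], [0.0609, 0.0145, 0.0686]]
scene face [ 0.0001  0.0002 -0.0007] 649
scene crop 201 177
top plate x=a+by+cz [ 0.0313  0.0027 -0.1885] 26 x at mid 0.0023 y [-0.0056  0.0268] z 0.1329 0.1859
   ledge pct [[0.0204, -0.0201, 0.0566], [0.0383, -0.0014, 0.0625], [0.0594, 0.0145, 0.0704]]
top crop 284 157
```

View pics/scene_c.png

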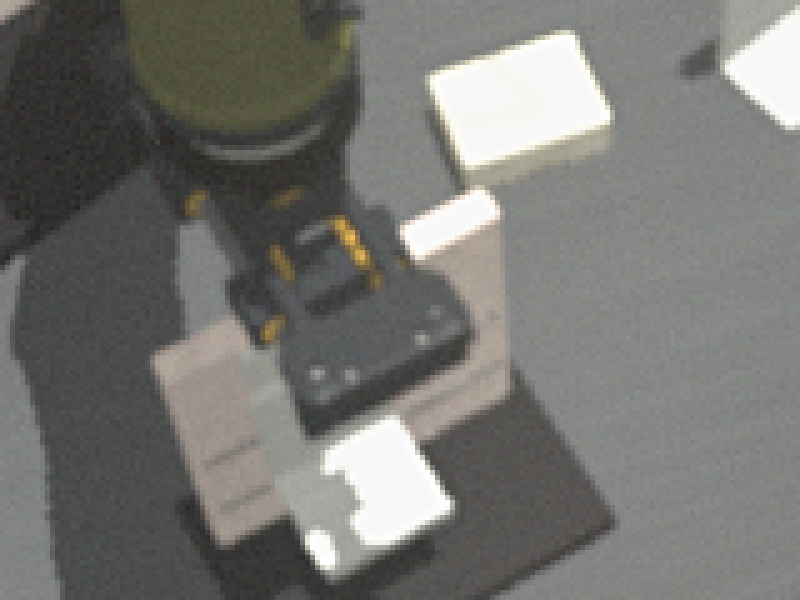

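Released: the bracket hangs, with its ledge at crop (390,490) and height about 60 mm. Retracting straight up.

Emit:
send_rows --moves '[0,0,-0.003,0,0,0,0,0,-0.01,0,0,0,0,0,-0.02,0,0,0,0,0,-0.035,0,0,0,0,0,-0.055,0,0,0]'

```text
clock: 19.83
tool_pos: [0.5656, -0.1634, 0.2785]
eef_rot: [0.624, 0.781, 0.0, 0.0]
contact_force: [0.2, -0.1, 0.4]
opening: 0.298
```

Emit:
send_rows --moves '[0,0,-0.02,0,0,0,0,0,-0.045,0,0,0,0,0,-0.06,0,0,0,0.01,0,-0.07,0,0,0,0.02,0,-0.07,0,0,0]'

```text
clock: 20.25
tool_pos: [0.5621, -0.1438, 0.3513]
eef_rot: [0.625, 0.781, 0.001, 0.002]
contact_force: [-0.0, 0.6, -0.4]
opening: 0.298
```

Emit:
send_rows --moves '[0.03,0,0,0,0,0,0.065,0,0,0,0,0,0.1,0,0,0,0,0,0.135,0,0,0,0,0,0.17,0,0,0,0,0]'

```text
clock: 20.67
tool_pos: [0.523, 0.0248, 0.3501]
eef_rot: [0.624, 0.781, 0.001, 0.001]
contact_force: [0.8, 0.7, -1.4]
opening: 0.306
```

Emit:
send_rows --moves '[0,0,0,0,0,0,0,0,0,0,0,0,0,0,0,0,0,0,0,0,0,0,0,0,0,0,0,0,0,0]'

```text
clock: 21.08
tool_pos: [0.5231, 0.0233, 0.3499]
eef_rot: [0.626, 0.78, 0.0, 0.002]
contact_force: [-0.1, 1.0, -0.5]
opening: 0.298
```

Run:
```python
from h import *
state()
for n,(x0,y0) in(('scene',(201,177)),('top',(310,150))):
    p=imaging.snapshot(n); cv2.imwrite(f'pics/{n}_d.png',cv2.resize(p['image'][y0:y0+120,x0:x0+160,::-1],None,fx=5,fy=5,interpolation=3)); cv2.imwrite(f'pics/{n}_full.png',p['image'][:,:,::-1])
    W=cloud(p).reshape(-1,3); W=W[np.isfinite(W[:,0])]
    S=np.c_[(W[:,:2]-O)@ex,(W[:,:2]-O)@ey,W[:,2]]
    T=S[(S[:,0]>-.015)&(S[:,0]<.04)&(abs(S[:,1]+.017)<.04)&(S[:,2]>.19)&(S[:,2]<.26)]; 
    if len(T): print(n,'tab',len(T),np.percentile(T,[2,50,98],axis=0).round(4).tolist())
    L=S[(S[:,0]>.02)&(S[:,0]<.075)&(abs(S[:,1]+.017)<.04)&(S[:,2]>.04)&(S[:,2]<.08)]; 
    if len(L): print(n,'ledge',len(L),np.percentile(L,[2,50,98],axis=0).round(4).tolist())
```

```text
t 21.08 pos [0.5231 0.0233 0.3499] q [6.255e-01 7.802e-01 4.000e-04 1.500e-03] F [-0.1  1.  -0.5] M [-0.04  0.06  0.01] op 0.298
scene tab 227 [[0.0061, -0.0346, 0.1911], [0.0099, -0.0178, 0.2186], [0.0116, 0.0006, 0.2372]]
scene ledge 477 [[0.0212, -0.0481, 0.0572], [0.0413, -0.0173, 0.0622], [0.0609, 0.0138, 0.0689]]
top tab 95 [[-0.0016, -0.0427, 0.1905], [0.0061, -0.0167, 0.229], [0.0108, 0.0081, 0.2415]]
top ledge 426 [[0.0216, -0.0485, 0.0558], [0.0421, -0.0153, 0.0626], [0.0596, 0.0139, 0.0709]]
```

View pics/scene_d.png

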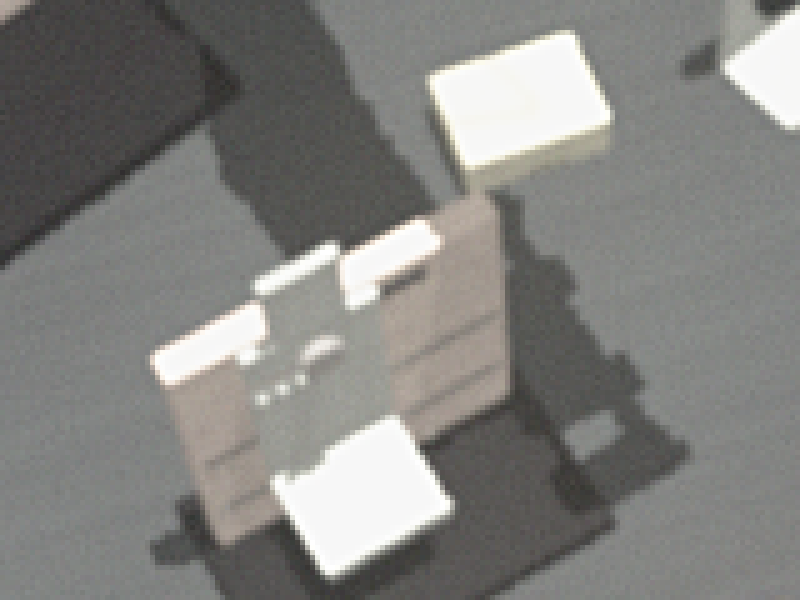

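View pics/top_full.png

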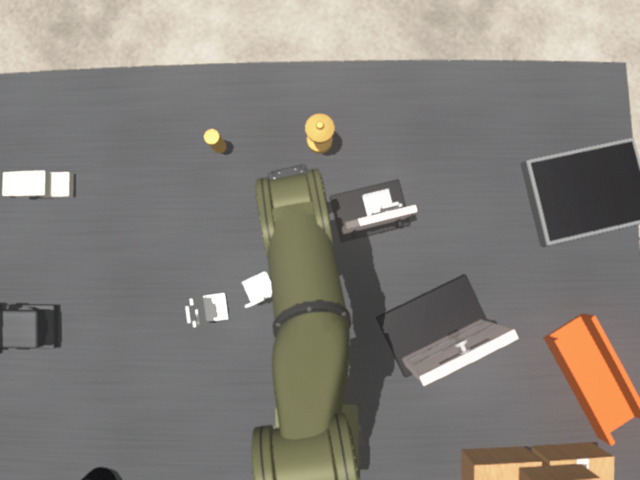

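The bracket hangs level with the pin head in front of its plate at crop (320,348). The tab top is at z 237 mm, as expected, and the bystanders are where they were. Handing in.

```bash
python3 -c "
from plant import r
print(r.finish_job())"
```

```text
the job is handed in; nothing more can be done
None
```

The bracket farthest from the robot now hangs on the pin of the 160 mm stand. I handed the job in at about 21 s of the 58 s allowed.

- **Finding the pin:** I slid the bracket upright behind the pin's head until it stopped. Contact was a 3 N sideways rise at a tool position of -18.4 mm along the stand's y. That agrees with the cameras, which put the pin at -16.5 to -19 mm.
- **Seating it:** I backed off about 1 mm to centre the pin in the notch, then lowered the bracket. It seated after 16.4 mm, against an expected 16 mm, with vertical force going from about -2.8 N to +5.5 N. I then released it and moved the arm clear.
- **Last checks:** In the final pictures the pin head shows in front of the plate. The tab's top is at about 237 mm and the ledge is level. The trophy, column and other brackets look unmoved in the final top picture, and the base block in the scene picture.
- **Disagreement:** The arm and the scene camera differed by about 1.7 mm on how far the plate stood from the panel. I chose a position that was clear by either reading, and no contact with the panel showed in the forces.

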